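Set a knife's open rivet hole under the bench press's punch

ROBOT

A 7-joint arm with a two-finger parallel gripper is mounted at the origin on the work surface. World frame = base frame: x ahead of the robot, y to its left, z up, the work surface at z = 0. Lengths are in m, angles in rad, forces in N, time in s.
With the tool pointing down it reaches from about 0.425 to 0.975 m from the base axis. Payload 16.7 kg.
Tool frame: the origin (TCP) lies midway between the tips of the shut fingers; the grasp point (between the pads) lies 19 mm behind it; z points along the fingers, y is the line along which they close (so a half turn about z gives the same grasp; the last joint's range is limited). The gripper opens to 85 mm and grips with 20 to 120 N. Pads are 22 mm wide; open, the fingers measure 114 mm over their backs; the gripper's body (76 mm by 85 mm) begins 54 mm behind the grasp point. The pads swing forward as they close: fully open they stand 13 mm farther back than shut.
Start: joints at [-1.292, 0.426, 0.074, 1.606, -0.034, 1.111, -0.067], TCP at [0.28, 0.614, 0.231] pointing down, gripper open.
Joint ranges: [-2.85, 2.85], [-0.5, 2.14], [-1.23, 1.37], [0.21, 2.46], [-1.02, 4.16], [0.16, 2.05], [-2.73, 2.73]. Speed limits (rad/s): [1.89, 1.89, 2.39, 2.39, 3.01, 3.01, 3.01].

INTERFACE

Orientations are given as a rotation vector (axis times angle).
In Python, from rig import arm gives the robot as it stands. The module is installed in compiled form; this text tells all that it offers.
- The arm moves only by the shell command python3 -m jog 'ROWS' [FORCE]. ROWS is JSON, a list of rows, each a list of 5 numbers: the shift along the tool's x, y, z normalised to -1 to 1, where 1 is 1 m, then the turn about the tool's z normalised to -1 to 1, where 1 is 0.5 rad, then the closure, from -1 (fully open) to 1 (shut). A call has 1 to 10 rows; each row is the pose to reach, as a shift and turn from the pose commanded when the call began, along the tool's axes at that moment; what a row does not reach only later rows make up. A row lasts 1/12 s, in which the tool goes at most 41.7 mm and 7.16 degrees, less where a joint would pass 70% of its speed; a pose out of reach is approached as far as the arm can. A call with a number of a shift or a turn outside -1 to 1 is refused whole. A call with a gripper value outside its range is refused whole. The fingers move at their own pace and stop on an object; FORCE is the grip in N (left out, the last holds). Time passes only in rows, so rows that repeat a pose let the fingers close. It gives the time, the measured TCP pose, the force, the opening and the grip force at its end, in the units of the state.
- arm.observe(): the state, without advancing time (a new reading comes with each control period).
- arm.camera(name): name is "scene" or "side" or "wrist"; returns a dict with "frame" (420x560x3 uint8, red, green, blue), "range_z" (420x560 float32, m along the optical axis (not along the pixel's ray), 0 where there is no reading), "fx", "fy", "cx", "cy" (pixels), "extrinsics" (4x4, takes a point from camera to world coordinates). Camera axes: x right, y up, looking along -z (the intrinsics and any distortion apply to the point x, -y, -z); pixel columns grow to the right and rows downward; lengths in m; the calibration is good to about 2 mm. A picture is of the moment at which its call begins.
- arm.close_job(): hands the job in; it is judged then, once.
The state is a dict: "time_s": time; "qpos": joint angles; "joint_vel": joint speeds; "tau": joint torques, N m; "tool_pos": TCP position; "ee_rot": TCP orientation; "force": force on the tool from outside, world axes, zero at the start; "ft_torque": the same for the moment, N m; "grip_width": finger opening in m; "gripper_force": force on a finger pad.
Only numpy, scipy, OpenCV 4.12 (cv2) and the standard library are available. Lean on these libraries where they do the work, as an engineer would, in place of code of your own. Each camera call takes 0.05 s, during which the arm holds its last target. There are 200 camera calls.

TASK

The knife lying on the bed of the bench press still has one open rivet hole in its handle. Without lifting it off the bed, slide the knife until its back lies flat along the fence and the open hole is right under the punch. Then gently press the black knob all the way down so the punch enters the hole, let it spring back up, and leave the knife in that place and everything else where it was.

Things in the scene. Friction and masses are not known exactly. Their poses are not given: they have to be found in the camera images.
- press: Green bench press fixed to the table. Origin on the table top on the punch axis, z up, +x away from the robot to the column. Steel bed, top at z = 12 mm, x -110 to 100 mm, y -255 to 175 mm. Column x 45 to 100 mm, 60 mm wide, 130 mm high. Arm 36 mm wide from the column to x = -25 mm, at z 66 to 98 mm; 30 mm punch sleeve at z 60 to 104 mm.
- fence (a point): Point on the top edge of the fence's face, abreast of the punch (x = 15, y = 0, z = 18 mm in the press's frame). The fence is a dark steel strip along the whole bed, 6 mm high above it, parallel to the press's y, from its face at x = 15 mm back to x = 35 mm.
- punch_tip (a point): Lowest point of the punch: a steel pin, 6 mm diameter with a tapered 3 mm point; 42 mm above the table when up (8 mm above the knife handle).
- knob_top (a point): Top centre of the plunger's round black knob (38 mm diameter, 16 mm high), straight above the punch; 150 mm above the table when up.
- ram (a joint): Travel of the spring plunger, m: 0 up, 0.026 fully down (about 6 N). It springs back by itself. If it stops near 0.008 the punch stands on the handle, beside the hole.
- knife: Small kitchen knife lying flat on the bed, 200 mm long, 0.14 kg. Origin on its underside, below the open hole; +x to the blade's tip (at first roughly the press's +y), spine (straight back) at y = -15 mm. Dark wooden handle x -100 to 17 mm, 30 mm wide, 22 mm thick; steel blade x 17 to 100 mm, 3 mm thick, 11 mm above the underside.
- hole (a point): Mouth of the open rivet hole on the top of the handle, 9 mm diameter, right through, in the middle of the handle's width, 100 mm from the butt. The two other rivets, 42 and 84 mm nearer the butt, are already filled flush with steel.
- finished_knife: Bystander: an equal knife with all its rivets in, lying on the table in front of the press. Origin as for the other knife.
- rivet_box: Bystander: small cardboard box 36 x 46 x 39 mm on the bed behind the fence, left of the column. Origin under its centre.
- tin: Bystander: small tin, 34 mm diameter, 40 mm high, on the bed behind the fence, right of the column. Origin under its centre.
- whetstone: Bystander: whetstone on a wooden base, 200 x 70 x 36 mm, on the table left of the press. Origin under its centre.
Mind the look-alikes: they are no part of the job. Leave any green or pink look-alike of the knife alone.

How it is judged:
By the outcome, as a careful person would: the job done as asked, in the order asked, and still so for the second after the job is handed in, with the robot touching nothing.
It also fails if it takes over 54 s, if anything falls off the work surface, if the arm or the gripper's body presses on something with over 40 N, if the wrist force passes 120 N, or if a joint passes its speed limit or range.

## Working session

There is one attempt and no reset: what is moved stays moved. The work goes in short steps, Python scripts to look and compute and a shell command to move; the robot and the scene stay as the last step left them, time stands still between calls to the robot, and variables do not carry over. Pictures are saved under pics/ and viewed, at most 10 in all, crops included, and the job is handed in when it is done.

```bash
mkdir -p pics; cat > h.py <<'E'
from rig import arm
import numpy as np, cv2
def shot(name,fn=None):
    c=arm.camera(name)
    np.savez('pics/'+(fn or name)+'.npz',**c)
    cv2.imwrite('pics/'+(fn or name)+'.png',c['frame'][:,:,::-1]); return c
def load(fn): return dict(np.load('pics/'+fn+'.npz'))
def pt(c,u,v,z=None):
    """world point at pixel; by depth, or by intersection with height z"""
    d=np.array([(u-c['cx'])/c['fx'],-(v-c['cy'])/c['fy'],-1.0])
    E=c['extrinsics']; R,t=E[:3,:3],E[:3,3]
    if z is None:
        s=np.median(c['range_z'][int(v)-1:int(v)+2,int(u)-1:int(u)+2])
    else: s=(z-t[2])/(R@d)[2]
    return t+R@d*s
def px(c,P):
    E=c['extrinsics'];p=E[:3,:3].T@(np.array(P)-E[:3,3])
    return c['cx']+c['fx']*p[0]/-p[2], c['cy']+c['fy']*p[1]/p[2]
E
python3 - <<'E'
from h import *
s=arm.observe();print({k:np.round(v,4) for k,v in s.items()})
a=[shot(n) for n in("scene","side","wrist")]
for c in a: print(c.keys(),c['fx'],c['extrinsics'].round(3).tolist())
E
```

```text
{'time_s': np.float64(0.0), 'qpos': array([-1.2925,  0.4268,  0.0739,  1.6066, -0.0341,  1.1108, -0.0671]), 'joint_vel': array([-0.0025,  0.    , -0.0014,  0.0001,  0.0011, -0.0011,  0.    ]), 'tau': array([ 1.00000e-03, -9.49832e+01,  3.76230e+00, -4.63516e+01,
        1.94000e-02,  1.03000e-02,  0.00000e+00]), 'tool_pos': array([0.2799, 0.6138, 0.2306]), 'ee_rot': array([-6.6690e-01, -3.0698e+00,  2.1000e-03]), 'force': array([-0.0426, -0.2565, -0.0837]), 'ft_torque': array([-0.01  ,  0.0256,  0.0574]), 'gripper_force': np.float64(0.0), 'grip_width': np.float64(0.0853)}
dict_keys(['frame', 'range_z', 'fx', 'fy', 'cx', 'cy', 'extrinsics']) 400.4546673891276 [[0.731, -0.517, 0.445, 0.938], [0.682, 0.547, -0.486, -0.332], [0.008, 0.659, 0.752, 0.817], [0.0, 0.0, 0.0, 1.0]]
dict_keys(['frame', 'range_z', 'fx', 'fy', 'cx', 'cy', 'extrinsics']) 436.7034607540914 [[0.927, 0.23, -0.297, 0.213], [-0.376, 0.576, -0.726, -0.585], [0.003, 0.785, 0.62, 0.735], [0.0, 0.0, 0.0, 1.0]]
dict_keys(['frame', 'range_z', 'fx', 'fy', 'cx', 'cy', 'extrinsics']) 293.06205563913954 [[0.414, -0.871, -0.264, 0.212], [0.91, 0.396, 0.122, 0.644], [-0.002, -0.291, 0.957, 0.374], [0.0, 0.0, 0.0, 1.0]]
```

View pics/scene.png

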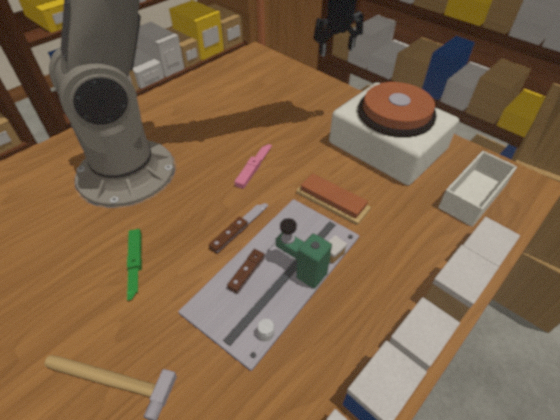

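View pics/side.png

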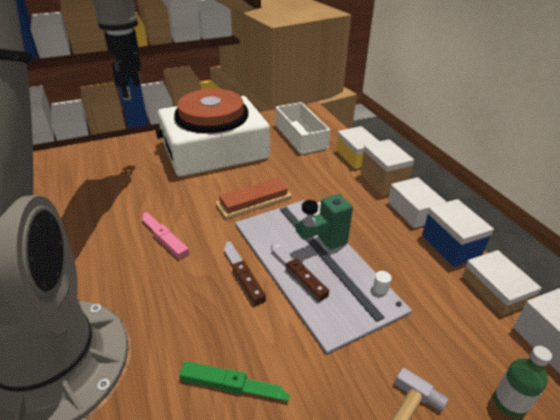

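The scene view shows the press (knob about 289,227), the bed knife (handle 246,270) and the finished knife (230,235). The side view shows the bed knife at about (305,278) and the knob at about (310,207). I'll enlarge both.

```bash
python3 - <<'E'
import cv2
a=cv2.imread('pics/side.png')[190:330,230:420];cv2.imwrite('pics/c1.png',cv2.resize(a,None,fx=4.2,fy=4.2,interpolation=cv2.INTER_CUBIC))
a=cv2.imread('pics/scene.png')[200:350,180:370];cv2.imwrite('pics/c2.png',cv2.resize(a,None,fx=4,fy=4,interpolation=cv2.INTER_CUBIC))
E
```

```text
(no output)
```

View pics/c1.png

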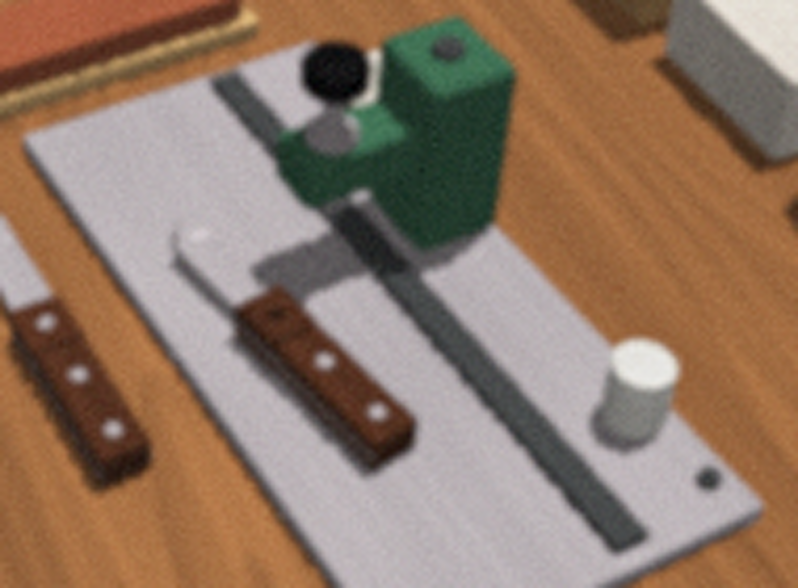

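View pics/c2.png

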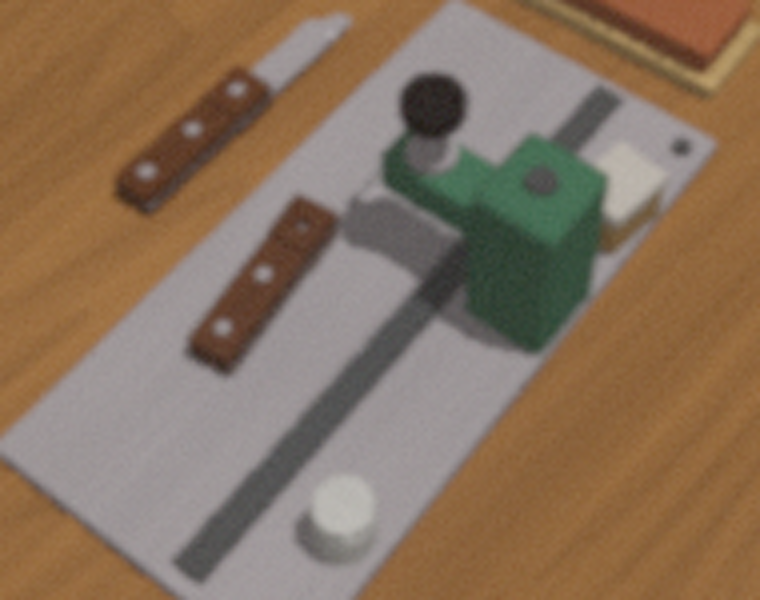

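Side crop: hole (278,314), rivets (325,361) and (377,412), fence face edge (213,84) to (612,550), knob (337,65). Scene crop: hole (303,226), rivets (263,272) and (222,326), fence edge (603,88) to (175,563), knob (433,100).

```bash
python3 - <<'E'
from h import *
S=load('side');C=load('scene')
s=lambda u,v:((u+.5)/4.2-.5+230,(v+.5)/4.2-.5+190)
k=lambda u,v:((u+.5)/4-.5+180,(v+.5)/4-.5+200)
d=dict(hole=((278,314),(303,226),.034),r1=((325,361),(263,272),.034),r2=((377,412),(222,326),.034),
 fnear=((612,550),(175,563),.018),ffar=((213,84),(603,88),.018),knob=((337,64),(433,98),.150),bolt=((448,47),(540,182),.131),
 bedL=((25,135),(455,0),.012), tin=((645,363),(344,503),.052))
for n,(a,b,z) in d.items():
    print(n,pt(S,*s(*a),z).round(4),pt(C,*k(*b),z).round(4),'depth',pt(S,*s(*a)).round(4),pt(C,*k(*b)).round(4))
E
```

```text
hole [0.5173 0.0343 0.034 ] [0.5199 0.0317 0.034 ] depth [0.519  0.0378 0.0301] [0.5161 0.035  0.0268]
r1 [ 0.526  -0.0056  0.034 ] [ 0.5262 -0.007   0.034 ] depth [ 0.5253 -0.007   0.0357] [ 0.5254 -0.0064  0.0324]
r2 [ 0.5354 -0.0466  0.034 ] [ 0.5357 -0.048   0.034 ] depth [ 0.5348 -0.0477  0.0354] [ 0.5358 -0.048   0.0341]
fnear [ 0.608  -0.1537  0.018 ] [ 0.6149 -0.1554  0.018 ] depth [ 0.6098 -0.1517  0.0147] [ 0.6123 -0.154   0.0117]
ffar [0.5689 0.2473 0.018 ] [0.5755 0.2501 0.018 ] depth [0.5698 0.2495 0.0161] [0.5743 0.2519 0.0155]
knob [0.5699 0.0856 0.15  ] [0.5728 0.085  0.15  ] depth [0.5703 0.0865 0.1493] [0.5725 0.0854 0.1495]
bolt [0.6442 0.0986 0.131 ] [0.6431 0.0932 0.131 ] depth [0.6419 0.095  0.1342] [0.6439 0.092  0.1328]
bedL [0.4455 0.2506 0.012 ] [0.4491 0.2466 0.012 ] depth [0.4493 0.2644 0.    ] [0.4475 0.2484 0.0094]
tin [ 0.667  -0.0817  0.052 ] [ 0.6674 -0.0828  0.052 ] depth [ 0.6658 -0.0831  0.0538] [ 0.6672 -0.0826  0.0514]
```

```bash
cat >> h.py <<'E'
from scipy.spatial.transform import Rotation as Ro
def to(x,y,z,yaw):
    """row (shift, turn) from present pose to a target; yaw = world angle of tool y, deg (mod 180)"""
    s=arm.observe();R=Ro.from_rotvec(s['ee_rot']).as_matrix()
    now=np.degrees(np.arctan2(R[1,1],R[0,1]));w=(now-yaw+90)%180-90
    print('row',(R.T@(np.array([x,y,z])-s['tool_pos'])).round(4),'turn',round(np.radians(w)/.5,3),'at',s['tool_pos'].round(4),'yaw',round(now,2),'F',s['force'].round(1),'w',round(s['grip_width'],4),'t',s['time_s'])
E
python3 -c "
from h import *
to(.535,-.045,.2,12.3)"
```

```text
row [-0.5055 -0.4936  0.0313] turn 1.857 at [0.2799 0.6139 0.2308] yaw 65.49 F [-0.6 -0.3 -0.1] w 0.0858 t 0.15
```

```bash
python3 -m jog '[[-0.5055,-0.4936,0.03,1,-1],[-0.5055,-0.4936,0.03,1,-1],[-0.5055,-0.4936,0.03,1,-1],[-0.5055,-0.4936,0.03,1,-1],[-0.5055,-0.4936,0.03,1,-1],[-0.5055,-0.4936,0.03,1,-1],[-0.5055,-0.4936,0.03,1,-1],[-0.5055,-0.4936,0.03,1,-1],[-0.5055,-0.4936,0.03,1,-1],[-0.5055,-0.4936,0.03,1,-1]]'; python3 -c "
from h import *
to(.535,-.045,.2,12.3)"
```

```text
time_s: 0.98
tool_pos: [0.4306, 0.2239, 0.2136]
ee_rot: [-1.405, -2.81, -0.001]
force: [2.0, 0.9, -0.7]
grip_width: 0.0854
gripper_force: 0.0
row [-0.2779 -0.0777  0.0136] turn 0.857 at [0.4306 0.2239 0.2136] yaw 36.85 F [ 2.   0.9 -0.7] w 0.0854 t 0.9833
```

```bash
python3 -m jog '[[-0.278,-0.078,0.013,0.857,-1],[-0.278,-0.078,0.013,0.857,-1],[-0.278,-0.078,0.013,0.857,-1],[-0.278,-0.078,0.013,0.857,-1],[-0.278,-0.078,0.013,0.857,-1],[-0.278,-0.078,0.013,0.857,-1],[-0.278,-0.078,0.013,0.857,-1],[-0.278,-0.078,0.013,0.857,-1],[-0.278,-0.078,0.013,0.857,-1],[-0.278,-0.078,0.013,0.857,-1]]'; python3 -c "
from h import *
to(.535,-.045,.06,12.3)
c=shot('wrist','w1')
cv2.imwrite('pics/w1b.png',cv2.resize(c['frame'][:,:,::-1],(800,600),interpolation=cv2.INTER_CUBIC))
for P in [(.5355,-.047,.034),(.5265,-.006,.034),(.571,.0853,.15)]: print(np.array(px(c,P))*800/560)"
```

```text
time_s: 1.82
tool_pos: [0.5344, -0.0431, 0.2004]
ee_rot: [-1.971, -2.446, 0.001]
force: [-0.4, -0.8, 0.3]
grip_width: 0.085
gripper_force: 0.0
row [-0.002   0.0003  0.1404] turn -0.001 at [ 0.5344 -0.0431  0.2004] yaw 12.26 F [-0.4 -0.8  0.3] w 0.085 t 1.8167
[401.52066934 276.43325953]
[401.47612295 220.71064092]
[555.05580092  57.62224681]
```

View pics/w1b.png

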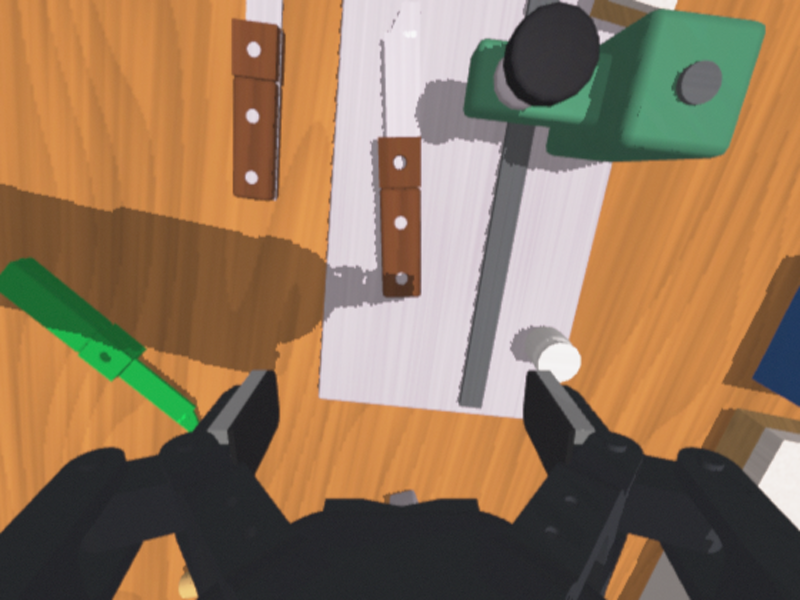

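Wrist view: hole (400,162), rivets (401,222) and (402,279), fence face edge about (507,130) to (459,404), all matching the predictions. I'll refine from this view and descend.

```bash
python3 - <<'E'
from h import *
c=load('w1');q=lambda u,v,z:pt(c,(u+.5)*.7-.5,(v+.5)*.7-.5,z)[:2].round(4)
h,r1,r2=q(400,162,.034),q(401,222,.034),q(402,279,.034);print('hole',h,r1,r2)
print('knife',np.degrees(np.arctan2(-(h-r2)[0],(h-r2)[1])),np.linalg.norm(h-r2))
# fence edge rows by gray threshold
g=cv2.cvtColor(c['frame'],cv2.COLOR_RGB2GRAY).astype(float)
P=[]
for v in range(125,280,5):
    u0=int(.7*(505-(v/.7-150)*45/255))
    row=g[v-1:v+2,u0-14:u0+10].mean(0);d=np.diff(row);P.append(q((u0-14+d.argmin()+.5+.5)/.7-.5,(v+.5)/.7-.5,.018))
P=np.array(P);a=np.polyfit(P[:,1],P[:,0],1);print('fence yaw',-np.degrees(np.arctan(a[0])),a,np.abs(np.polyval(a,P[:,1])-P[:,0]).max())
b=np.polyval(a,.0853)
n=np.array([1,-a[0]])/np.hypot(1,a[0]);print('punch dist to fence for knob est',(b-.571)*n[0])
to(.5355,-.045,.06,12.3)
E
```

```text
hole [0.5166 0.0338] [ 0.5262 -0.0069] [ 0.5361 -0.0488]
knife 13.283041400744889 0.08487054848414734
fence yaw 5.811893010020582 [-0.10178601  0.59250749] 0.0013692908140923166
punch dist to fence for knob est 0.012759219415843888
row [-0.0029  0.0006  0.1405] turn 0.002 at [ 0.5343 -0.0424  0.2005] yaw 12.34 F [-0.   0.1  0.1] w 0.0857 t 1.8667
```

```bash
python3 -m jog '[[-0.003,0.001,0.178,-0.01,-1],[-0.003,0.001,0.178,-0.01,-1],[-0.003,0.001,0.178,-0.01,-1],[-0.003,0.001,0.178,-0.01,-1],[-0.003,0.001,0.178,-0.01,-1],[-0.003,0.001,0.178,-0.01,-1],[-0.003,0.001,0.178,-0.01,-1],[-0.003,0.001,0.178,-0.01,-1]]' 20; python3 -m jog '[[0,0,0,0,0.2],[0,0,0,0,0.4],[0,0,0,0,0.6],[0,0,0,0,0.8],[0,0,0,0,1],[0,0,0,0,1],[0,0,0,0,1],[0,0,0,0,1],[0,0,0,0,1],[0,0,0,0,1]]' 20;  python3 -c "
from h import *
to(.5355,-.045,.021,12.8)"
```

```text
time_s: 2.53
tool_pos: [0.5376, -0.0457, 0.0249]
ee_rot: [1.963, 2.45, 0.003]
force: [0.2, -0.6, 0.5]
grip_width: 0.0852
gripper_force: 0.0
time_s: 3.37
tool_pos: [0.5365, -0.0459, 0.0232]
ee_rot: [1.965, 2.451, 0.001]
force: [-3.5, 1.1, 12.8]
grip_width: 0.0292
gripper_force: 20.4
row [ 0.0011 -0.0007  0.0022] turn -0.008 at [ 0.5365 -0.0459  0.0232] yaw 12.58 F [-3.5  1.1 12.8] w 0.0292 t 3.3667
```

```bash
python3 -c "
from h import *
to(.5740,.0025,.0232,5.8)"
```

```text
row [0.0391 0.0472 0.0001] turn 0.237 at [ 0.5365 -0.0459  0.0232] yaw 12.58 F [-3.5  1.1 12.8] w 0.0292 t 3.3667
```

```bash
python3 -m jog '[[0.004,0.005,0,0.024,1],[0.008,0.010,0,0.048,1],[0.012,0.014,0,0.072,1],[0.016,0.019,0,0.096,1],[0.020,0.024,0,0.12,1],[0.024,0.029,0,0.144,1],[0.028,0.034,0,0.17,1],[0.032,0.038,0,0.19,1],[0.036,0.043,0,0.215,1],[0.039,0.047,0,0.237,1]]'; python3 -m jog '[[0,0,0,0,1],[0,0,0,0,1],[0,0,0,0,1]]'; python3 - <<'E'
from h import *
to(.5779,.003,.0232,5.8)
c=shot('wrist','w2');shot('side','s2');shot('scene','c2s')
cv2.imwrite('pics/w2b.png',cv2.resize(c['frame'][:,:,::-1],(800,600),interpolation=cv2.INTER_CUBIC))
a=load('s2')['frame'][190:310,270:390,::-1];b=load('c2s')['frame'][200:320,220:340,::-1]
cv2.imwrite('pics/m2.png',cv2.resize(np.hstack([a,b]),(800,400),interpolation=cv2.INTER_CUBIC))
E
```

```text
time_s: 4.2
tool_pos: [0.574, 0.0016, 0.0233]
ee_rot: [2.107, 2.329, -0.0]
force: [-3.3, -4.8, 12.3]
grip_width: 0.0296
gripper_force: 20.3
time_s: 4.45
tool_pos: [0.5746, 0.0023, 0.0233]
ee_rot: [2.106, 2.33, 0.002]
force: [1.8, 0.7, 6.9]
grip_width: 0.0297
gripper_force: 19.2
row [0.0003 0.0033 0.0001] turn -0.001 at [0.5746 0.0023 0.0233] yaw 5.78 F [1.8 0.7 6.9] w 0.0297 t 4.45
```

View pics/m2.png

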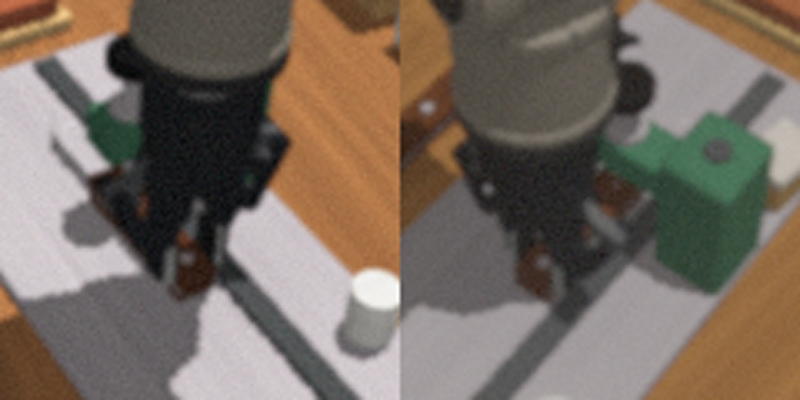

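The knife is held just short of the fence, with its handle under the arm and the column clear. Now I'll press it to the fence in small steps.

```bash
python3 -m jog '[[0,0.001,0,0,1],[0,0.001,0,0,1],[0,0.002,0,0,1],[0,0.002,0,0,1],[0,0.002,0,0,1]]';python3 -m jog '[[0,0.001,0,0,1],[0,0.001,0,0,1],[0,0.001,0,0,1]]';python3 -m jog '[[0,0.001,0,0,1],[0,0.001,0,0,1],[0,0.001,0,0,1]]'
```

```text
time_s: 5.02
tool_pos: [0.5749, 0.0024, 0.0232]
ee_rot: [-2.106, -2.33, 0.001]
force: [-9.2, 0.7, 18.2]
grip_width: 0.0294
gripper_force: 20.7
time_s: 5.27
tool_pos: [0.5762, 0.0025, 0.0232]
ee_rot: [-2.106, -2.33, 0.0]
force: [-7.4, -0.7, 16.0]
grip_width: 0.0297
gripper_force: 20.4
time_s: 5.52
tool_pos: [0.5772, 0.0025, 0.0232]
ee_rot: [-2.106, -2.33, 0.0]
force: [-7.1, 0.2, 16.0]
grip_width: 0.03
gripper_force: 20.4
```

View pics/w2b.png

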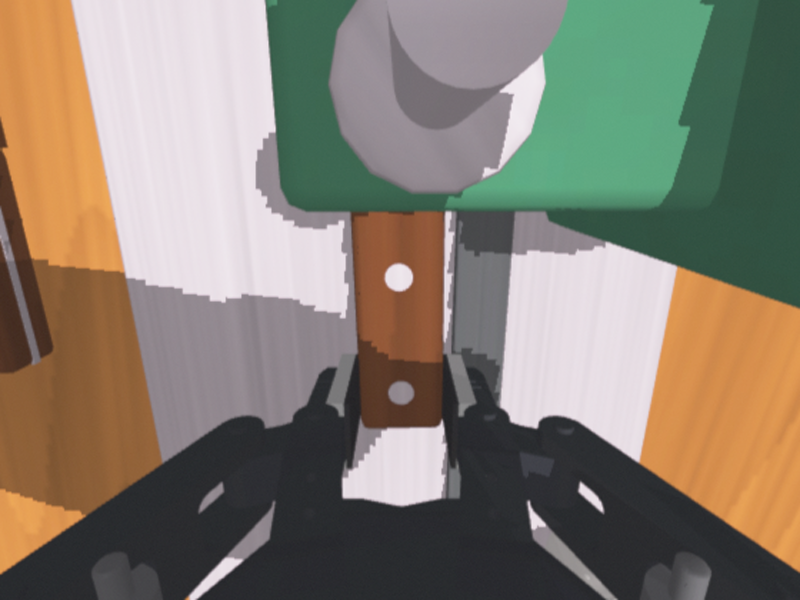

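Taken before the last moves: rivets (399,277) and (401,392), sleeve rim (z = 104 mm) centred about (437,86), and a small gap to the fence (edge at column 457).

```bash
python3 - <<'E'
from h import *
c=load('w2');q=lambda u,v,z:pt(c,(u+.5)*.7-.5,(v+.5)*.7-.5,z)[:2]
r1,r2=q(399,277,.034),q(401,392,.034);d=(r1-r2)/np.linalg.norm(r1-r2)
print(r1,r2,np.linalg.norm(r1-r2),np.degrees(np.arctan2(-d[0],d[1])),'hole',r1+.042*d, r2+.084*d)
a=np.radians(5.8);ex=np.array([np.cos(a),np.sin(a)]);ey=np.array([-np.sin(a),np.cos(a)])
for n,p,z in [('sleeve L',(330,86),.104),('R',(545,86),.104),('bottom',(437,193),.104),('fence',(452,215),.018),('fence2',(452,330),.018)]: w=q(*p,z);print(n,w)
L,Rr,B=q(330,86,.104),q(545,86,.104),q(437,193,.104)
print('width',np.linalg.norm(L-Rr),'centre',(L+Rr)/2,B+.015*ey)
o=(L+Rr)/2
for u,v in [(399,277),(401,392)]: print((q(u,v,.034)-B-.015*ey)@ey,(q(u,v,.034)-o)@ex)
for f in [(457,215),(455,330)]: print('fence rel rivet line x',(q(*f,.018)-r1)@ex)
E
python3 -m jog '[[0,0.001,0,0,1],[0,0.001,0,0,1],[0,0.001,0,0,1]]'
```

```text
[0.56976137 0.04228115] [5.74673678e-01 5.61279748e-04] 0.04200807345192618 6.715379645809021 hole [0.56485  0.083993] [0.56485094 0.08398498]
sleeve L [0.5562647  0.08527215]
R [0.585076  0.0882172]
bottom [0.57236847 0.07284409]
fence [0.5863092  0.06232531]
fence2 [0.59219561 0.01969572]
width 0.028961423880774998 centre [0.57067035 0.08674467] [0.57085262 0.0877673 ]
-0.0451430132909026 -0.005397649313035067
-0.08714572568157752 -0.004726540552350005
fence rel rivet line x 0.020235367969412867
fence rel rivet line x 0.02117487015653525
time_s: 5.77
tool_pos: [0.5782, 0.0026, 0.0232]
ee_rot: [-2.106, -2.33, 0.0]
force: [-6.5, -0.2, 16.2]
grip_width: 0.0296
gripper_force: 20.4
```

```bash
python3 -m jog '[[0.001,0.0005,0,0,1],[0.002,0.001,0,0,1],[0.002,0.001,0,0,1]]';python3 -m jog '[[0,0.001,0,0,1],[0,0.001,0,0,1],[0,0.001,0,0,1]]';python3 -m jog '[[0,0.001,0,0,1],[0,0.001,0,0,1],[0,0.001,0,0,1]]'
```

```text
time_s: 6.02
tool_pos: [0.5794, 0.0038, 0.0232]
ee_rot: [2.107, 2.329, -0.001]
force: [-3.8, -4.3, 12.4]
grip_width: 0.0294
gripper_force: 19.6
time_s: 6.27
tool_pos: [0.5794, 0.0039, 0.0232]
ee_rot: [-2.107, -2.329, 0.002]
force: [-9.6, -3.8, 19.2]
grip_width: 0.0294
gripper_force: 20.2
time_s: 6.52
tool_pos: [0.5795, 0.0041, 0.023]
ee_rot: [-2.106, -2.328, 0.004]
force: [-13.6, -3.1, 22.8]
grip_width: 0.0294
gripper_force: 20.0
```

```bash
python3 -m jog '[[0,0,0,0,0.4],[0,0,0,0,0],[0,0,0,0,-0.5],[0,0,0,0,-1],[0,0,0,0,-1],[0,0,-0.03,0,-1],[0,0,-0.07,0,-1],[0,0,-0.11,0,-1],[0,0,-0.15,0,-1],[0,0,-0.19,0,-1]]'; python3 -c "
from h import *
to(.47,.09,.22,5.8)"
```

```text
time_s: 7.35
tool_pos: [0.581, 0.0048, 0.2145]
ee_rot: [2.107, 2.33, -0.001]
force: [0.9, 0.8, -0.9]
grip_width: 0.0853
gripper_force: 0.0
row [ 0.0959 -0.1019 -0.0055] turn -0.001 at [0.581  0.0048 0.2145] yaw 5.77 F [ 0.9  0.8 -0.9] w 0.0853 t 7.35
```

```bash
python3 -c "
from h import *
shot('wrist','w3')"; python3 -m jog '[[0.096,-0.102,-0.006,0,1],[0.096,-0.102,-0.006,0,1],[0.096,-0.102,-0.006,0,1],[0.096,-0.102,-0.006,0,1],[0.096,-0.102,-0.006,0,1],[0.096,-0.102,-0.006,0,1],[0.096,-0.102,-0.006,0,1]]'; python3 - <<'E'
from h import *
F=[];
for i in range(8): c=arm.camera('side');F.append(c['frame'].astype(float))
c['frame']=np.mean(F,0).astype(np.uint8);np.savez('pics/s3.npz',**c)
u,v=px(c,(.571,.0853,.05));print(u,v);u,v=int(u)-28,int(v)-15
print(u,v);cv2.imwrite('pics/s3c.png',cv2.resize(c['frame'][v:v+50,u:u+66,::-1],(792,600),interpolation=cv2.INTER_CUBIC))
E
```

```text
time_s: 7.98
tool_pos: [0.4708, 0.0901, 0.2188]
ee_rot: [2.106, 2.33, 0.001]
force: [1.3, -0.6, -0.1]
grip_width: 0.0005
gripper_force: 0.0
308.07172800891146 238.74347615983064
280 223
```

View pics/s3c.png

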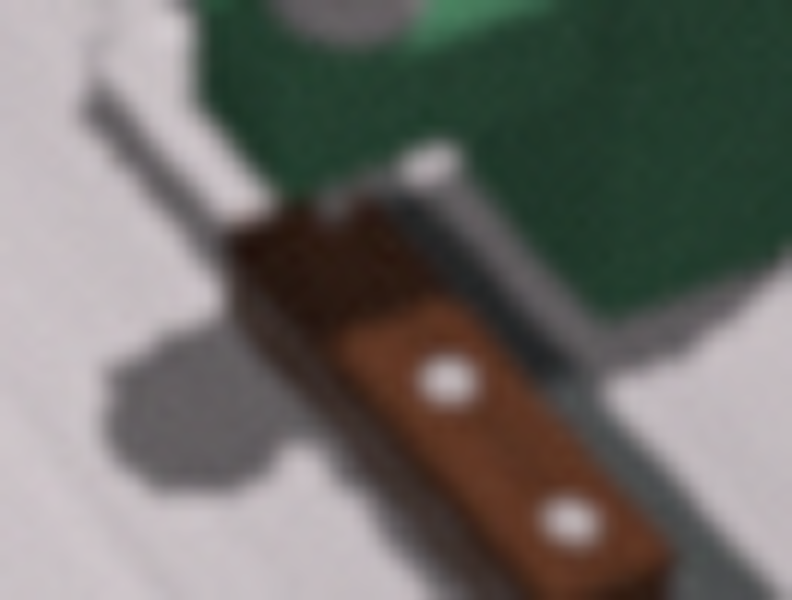

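Rivets are at (447,381) and (570,521), the punch tip at about (336,212), and the spine runs along the fence with no visible gap. Next I'll compute the hole's offset in the press frame.

```bash
python3 - <<'E'
from h import *
c=load('s3');q=lambda u,v,z:pt(c,(u+.5)/12-.5+280,(v+.5)/12-.5+223,z)[:2]
a=np.radians(5.8);ex=np.array([np.cos(a),np.sin(a)]);ey=np.array([-np.sin(a),np.cos(a)])
r1,r2=q(447,381,.034),q(570,521,.034);d=(r1-r2);d=d/np.linalg.norm(d)
h=(r1+.042*d+r2+.084*d)/2
print(r1,r2,np.linalg.norm(r1-r2),np.degrees(np.arctan2(-d[0],d[1])),'hole',h)
p=q(336,214,.042);print('punch',p,'hole-punch press',(h-p)@ex,(h-p)@ey)
E=px(c,(*h,.034));print('hole px',(np.array(E)-[279.5,222.5])*12-.5)
# sleeve top circle (z=.104) & knob from wide side image
c=load('w3');u,v=px(c,(.571,.0853,.15));print(u,v)
cv2.imwrite('pics/w3b.png',cv2.resize(c['frame'][:,:,::-1],(800,600),interpolation=cv2.INTER_CUBIC))
E
```

```text
[0.57511425 0.04570138] [0.5798071  0.00397865] 0.041985823635243724 6.417475530022504 hole [0.57041904 0.08744525]
punch [0.57156853 0.08844159] hole-punch press -0.0012442976608127844 -0.0008750761401944034
hole px [330.85436586 248.80171724]
277.9783862382548 107.0443199755036
```

View pics/w3b.png

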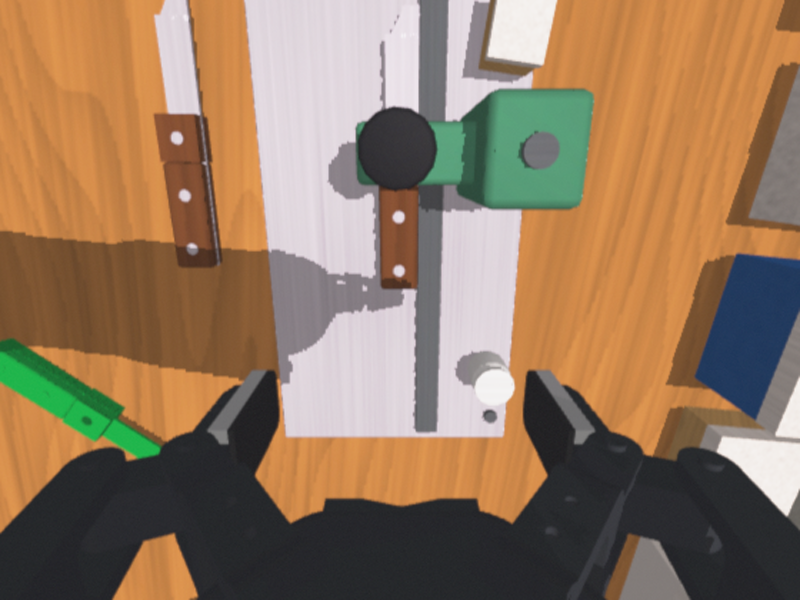

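Wrist view: knife against the fence; rivets (399,217) and (399,271), knob centre about (398,147), column bolt (541,150); nothing else has moved.

```bash
python3 - <<'E'
from h import *
c=load('w3');q=lambda u,v,z:pt(c,(u+.5)*.7-.5,(v+.5)*.7-.5,z)[:2]
a=np.radians(5.8);ex=np.array([np.cos(a),np.sin(a)]);ey=np.array([-np.sin(a),np.cos(a)])
r1,r2=q(399,217,.034),q(399,271,.034);d=(r1-r2);L=np.linalg.norm(d);d=d/L
h=(r1+.042*d+r2+.084*d)/2;print('hole',h,L,np.degrees(np.arctan2(-d[0],d[1])))
k=q(398,147,.15);b=q(541,150,.133);print('knob',k,'bolt',b,(b-k)@ex)
for n,p in(('knob',k),('bolt',b-.0725*ex)): print(n,(h-p)@ex,(h-p)@ey)
f=q(417.5,390,.018);g=q(421,195,.018);print('fence yaw',np.degrees(np.arctan2(-(g-f)[0],(g-f)[1])))
print((f-r2)@ex,(g-r1)@ex)
for l,r,v in[(380.5,418,200),(380.5,417.5,280)]: print(q(l,v,.034),q(r,v,.034),np.linalg.norm(q(l,v,.034)-q(r,v,.034)))
to(.571,.0867,.2,5.8)
E
```

```text
hole [0.57126915 0.08527741] 0.04225629613726963 5.727697685907469
knob [0.57104566 0.08802762] bolt [0.64297638 0.09473167] 0.07223997229755498
knob -5.558550063311857e-05 -0.0027587141503234497
bolt 0.00020444220181193762 -0.0021593863323061536
fence yaw 5.548940426623264
0.016597173619862557 0.017299339100423614
[0.56030494 0.05480189] [0.58843863 0.0576599 ] 0.028278482276624977
[ 0.56572178 -0.00724805] [ 0.59507755 -0.00426369] 0.02950707896213631
row [-0.0133  0.0998  0.0185] turn -0.002 at [0.4704 0.0899 0.2185] yaw 5.75 F [1.4 0.2 0.4] w -0.0003 t 8.3833
```

```bash
python3 -c "
from h import *
to(.5800,.0045,.2145,5.7)"
```

```text
row [-0.096   0.1005  0.004 ] turn 0.002 at [0.4704 0.0899 0.2185] yaw 5.75 F [1.4 0.2 0.4] w -0.0003 t 8.3833
```

```bash
python3 -m jog '[[-0.096,0.1005,0.004,0.002,-1],[-0.096,0.1005,0.004,0.002,-1],[-0.096,0.1005,0.004,0.002,-1],[-0.096,0.1005,0.004,0.002,-1],[-0.096,0.1005,0.004,0.002,-1],[-0.096,0.1005,0.004,0.002,-1],[-0.096,0.1005,0.004,0.002,-1]]'; python3 -m jog '[[0,0,0.04,0,-1],[0,0,0.08,0,-1],[0,0,0.12,0,-1],[0,0,0.15,0,-1],[0,0,0.175,0,-1],[0,0,0.19,0,-1],[0,0,0.19,0,-1]]'; python3 -c "
from h import *
to(.5800,.0045,.0235,5.7)"
```

```text
time_s: 8.97
tool_pos: [0.5793, 0.0053, 0.2143]
ee_rot: [-2.107, -2.329, 0.001]
force: [0.6, 0.3, 0.1]
grip_width: 0.0831
gripper_force: 0.0
time_s: 9.55
tool_pos: [0.5774, 0.0061, 0.0221]
ee_rot: [-2.104, -2.329, 0.005]
force: [-0.1, -0.0, 0.2]
grip_width: 0.0855
gripper_force: 0.0
row [-0.0018  0.0024 -0.0015] turn 0.004 at [0.5774 0.0061 0.0221] yaw 5.82 F [-0.1 -0.   0.2] w 0.0855 t 9.55
```

```bash
python3 -m jog '[[-0.001,0.002,-0.001,0,-1],[-0.001,0.002,-0.001,0,-0.3],[-0.001,0.002,-0.001,0,0.4],[-0.001,0.002,-0.001,0,0.7],[-0.001,0.002,-0.001,0,1],[-0.001,0.002,-0.001,0,1],[-0.001,0.002,-0.001,0,1],[-0.001,0.002,-0.001,0,1],[-0.001,0.002,-0.001,0,1]]' 20;  python3 -c "
from h import *
to(.5795,.0065,.0232,5.7)"
```

```text
time_s: 10.3
tool_pos: [0.5796, 0.004, 0.0259]
ee_rot: [-2.105, -2.327, 0.003]
force: [-15.6, -0.1, 18.8]
grip_width: 0.029
gripper_force: 22.4
row [0.0024 0.0002 0.0027] turn 0.001 at [0.5796 0.004  0.0259] yaw 5.72 F [-15.6  -0.1  18.8] w 0.029 t 10.3
```

```bash
python3 -m jog '[[0.0005,-0.0003,0,0,1],[0.001,-0.0005,0,0,1],[0.0015,-0.0005,0,0,1],[0.002,-0.0005,0,0,1],[0.002,-0.0005,0,0,1],[0.002,-0.0005,0,0,1]]'; python3 -c "
from h import *
to(.5795,.0056,.0232,5.7)"
```

```text
time_s: 10.8
tool_pos: [0.5795, 0.0042, 0.0259]
ee_rot: [-2.109, -2.327, 0.004]
force: [-11.2, -8.8, 12.7]
grip_width: 0.0295
gripper_force: 21.9
row [0.0014 0.0001 0.0027] turn -0.002 at [0.5795 0.0042 0.0259] yaw 5.64 F [-11.2  -8.8  12.7] w 0.0295 t 10.8
```

```bash
python3 -m jog '[[0.0,-0.0005,0,0,1],[0,-0.001,0,0,1],[0,-0.0012,0,0,1],[0,-0.0012,0,0,1],[0,-0.0012,0,0,1]]'; python3 -c "
from h import *
to(.5795,.0056,.0232,5.7)"
```

```text
time_s: 11.22
tool_pos: [0.5794, 0.0045, 0.026]
ee_rot: [2.109, 2.328, -0.002]
force: [-3.9, -7.2, 5.5]
grip_width: 0.0292
gripper_force: 21.2
row [0.0011 0.0002 0.0028] turn -0.002 at [0.5794 0.0045 0.026 ] yaw 5.66 F [-3.9 -7.2  5.5] w 0.0292 t 11.2167
```

```bash
python3 -m jog '[[0.0005,0,0,0,1],[0.001,0,0,0,1],[0.001,0,0,0,1],[0.001,0,0,0,1]]'; python3 -c "
from h import *
to(.5795,.0056,.0232,5.7)"
```

```text
time_s: 11.55
tool_pos: [0.5793, 0.0055, 0.026]
ee_rot: [2.109, 2.328, -0.002]
force: [-4.2, -7.0, 6.1]
grip_width: 0.0295
gripper_force: 21.2
row [0.0001 0.0002 0.0028] turn -0.002 at [0.5793 0.0055 0.026 ] yaw 5.66 F [-4.2 -7.   6.1] w 0.0295 t 11.55
```

```bash
python3 -m jog '[[0,0,0,0,0.4],[0,0,0,0,0],[0,0,0,0,-0.5],[0,0,0,0,-1],[0,0,-0.02,0,-1],[0,0,-0.06,0,-1],[0,0,-0.1,0,-1],[0,0,-0.14,0,-1],[0,0,-0.188,0,-1],[0,0,-0.188,0,-1]]'; cat >> h.py <<'E'
def riv(c,p):
    """sub-pixel bright-blob centroid near pixel p (wrist picture)"""
    u,v=int(p[0]),int(p[1]);f=c['frame'][v-9:v+10,u-9:u+10].astype(float)[:,:,2]
    w=np.clip(f-110,0,80);yy,xx=np.mgrid[-9:10,-9:10];w[(xx**2+yy**2)>49]=0
    return u+(w*xx).sum()/w.sum(),v+(w*yy).sum()/w.sum()
E
python3 - <<'E'
from h import *
shot('wrist','w4')
a=np.radians(5.6);ex=np.array([np.cos(a),np.sin(a)]);ey=np.array([-np.sin(a),np.cos(a)])
g=np.array([[.5753,.0435,.034],[.5795,.0018,.034]])
for f in('w3','w4'):
    c=load(f);P=[]
    for p in g+(0 if f=='w3' else np.r_[-.0001,.0015,0]): P.append(pt(c,*riv(c,riv(c,px(c,p))),.034)[:2])
    d=P[0]-P[1];print(f,P,np.linalg.norm(d),np.degrees(np.arctan2(-d[0],d[1])),'hole',P[0]+d)
    # knob: dark blob
    u,v=px(c,(.571,.087,.15));h=c['frame'].max(2)<48;n,l,s,ce=cv2.connectedComponentsWithStats(h.astype(np.uint8));i=l[int(v),int(u)];print(s[i],ce[i],pt(c,*ce[i],.148)[:2])
    b=pt(c,*ce[i],.148)[:2];print('hole-knob',(P[0]+d-b)@ex,(P[0]+d-b)@ey)
E
```

```text
time_s: 12.38
tool_pos: [0.5826, 0.0066, 0.2202]
ee_rot: [2.105, 2.326, 0.011]
force: [1.0, -0.2, 0.5]
grip_width: 0.0857
gripper_force: 0.0
w3 [array([0.57487422, 0.04379907]), array([0.57929391, 0.00194014])] 0.04209161463333224 6.027267775689476 hole [0.57045452 0.085658  ]
[     0      0    560    420 190738] [280.52823244 172.92466105] [0.57723535 0.04085728]
hole-knob -0.0023766818108663414 0.045248604888429106
w4 [array([0.57486283, 0.04525968]), array([0.57918   , 0.00335306])] 0.042128402476382235 5.881796100743992 hole [0.57054566 0.08716629]
[     0      0    560    420 190339] [280.44599898 172.54143922] [0.57945951 0.04207951]
hole-knob -0.0044716121237746076 0.04574143809841506
```

```bash
python3 -c "
from h import *
to(.535,.008,.1,5.7)"; python3 -m jog '[[0,-0.02,0,0,1],[0,-0.0477,0.0,0,1],[0,-0.0477,0.04,0,1],[0,-0.0477,0.08,0,1],[0,-0.0477,0.12,0,1],[0,-0.0477,0.12,0,1]]'; python3 -c "
from h import *
to(.545,.009,.024,5.7)"
```

```text
row [ 0.0055 -0.0477  0.1183] turn 0.001 at [0.5822 0.0071 0.2187] yaw 5.73 F [0.3 0.4 0.7] w 0.0859 t 12.4333
time_s: 12.93
tool_pos: [0.5286, 0.0024, 0.0879]
ee_rot: [-2.104, -2.327, 0.011]
force: [-2.2, 0.4, -1.9]
grip_width: 0.0123
gripper_force: 0.0
row [0.005  0.0175 0.0638] turn 0.002 at [0.5286 0.0024 0.0879] yaw 5.77 F [-2.2  0.4 -1.9] w 0.0123 t 12.9333
```

```bash
python3 -m jog '[[0.005,0.003,0.03,0,1],[0.005,0.003,0.06,0,1],[0.005,0.003,0.062,0,1],[0.005,0.003,0.062,0,1],[0.005,0.003,0.062,0,1]]'; python3 -m jog '[[0,0.003,0,0,1],[0,0.006,0,0,1],[0,0.008,0,0,1],[0,0.008,0,0,1]]';  python3 -m jog '[[0,0.002,0,0,1],[0,0.004,0,0,1],[0,0.004,0,0,1]]';python3 -m jog '[[0,0.002,0,0,1],[0,0.004,0,0,1],[0,0.004,0,0,1]]'
```

```text
time_s: 13.35
tool_pos: [0.5359, 0.0071, 0.0336]
ee_rot: [2.108, 2.328, 0.001]
force: [0.8, 0.6, 0.5]
grip_width: -0.0
gripper_force: 0.0
time_s: 13.68
tool_pos: [0.544, 0.0085, 0.0325]
ee_rot: [2.107, 2.329, 0.002]
force: [0.6, 0.4, -0.4]
grip_width: -0.0002
gripper_force: 0.0
time_s: 13.93
tool_pos: [0.5473, 0.0087, 0.0317]
ee_rot: [2.107, 2.33, 0.0]
force: [0.4, -0.6, 0.0]
grip_width: 0.0
gripper_force: 0.0
time_s: 14.18
tool_pos: [0.5513, 0.009, 0.0316]
ee_rot: [2.108, 2.329, 0.0]
force: [-1.1, -0.0, -1.0]
grip_width: -0.0003
gripper_force: 0.0
```

```bash
python3 -m jog '[[0,-0.004,0,0,1],[0,-0.004,0.004,0,1],[0,-0.004,0.008,0,1],[0,-0.004,0.008,0,1]]'; python3 -m jog '[[0,0.002,0,0,1],[0,0.004,0,0,1],[0,0.004,0,0,1]]';python3 -m jog '[[0,0.001,0,0,1],[0,0.002,0,0,1],[0,0.002,0,0,1]]';python3 -m jog '[[0,0.001,0,0,1],[0,0.002,0,0,1],[0,0.002,0,0,1]]'
```

```text
time_s: 14.52
tool_pos: [0.5464, 0.0086, 0.0228]
ee_rot: [-2.107, -2.329, 0.001]
force: [-0.5, 0.5, -0.6]
grip_width: -0.0001
gripper_force: 0.0
time_s: 14.77
tool_pos: [0.5509, 0.009, 0.0236]
ee_rot: [-2.107, -2.329, 0.001]
force: [-2.7, -0.4, -0.3]
grip_width: -0.0001
gripper_force: 1.1
time_s: 15.02
tool_pos: [0.5512, 0.009, 0.0233]
ee_rot: [-2.106, -2.328, 0.003]
force: [-9.8, -1.4, 6.1]
grip_width: -0.0001
gripper_force: 5.9
time_s: 15.27
tool_pos: [0.5516, 0.009, 0.0231]
ee_rot: [-2.105, -2.325, 0.006]
force: [-19.2, -1.1, 14.9]
grip_width: 0.0001
gripper_force: 12.0
```

```bash
python3 -m jog '[[0,-0.008,0,0,1],[0,-0.03,0,0,1],[0,-0.03,-0.04,0,1],[0,-0.03,-0.08,0,1],[0,-0.03,-0.12,0,1],[0,-0.03,-0.16,0,1],[0,-0.03,-0.18,0,1],[0,-0.03,-0.18,0,1]]'; python3 - <<'E'
from h import *
c=shot('wrist','w5');P=[]
for p in np.array([[.5753,.0450,.034],[.5795,.0033,.034]]): P.append(pt(c,*riv(c,riv(c,px(c,p))),.034)[:2])
d=P[0]-P[1];print(P,np.linalg.norm(d),np.degrees(np.arctan2(-d[0],d[1])),'hole',P[0]+d)
to(.571,.0877,.175,5.7)
E
```

```text
time_s: 15.93
tool_pos: [0.5275, 0.0066, 0.2083]
ee_rot: [2.106, 2.327, 0.011]
force: [0.5, 0.5, -0.2]
grip_width: -0.0002
gripper_force: 0.0
[array([0.57503378, 0.04522613]), array([0.57938341, 0.00351078])] 0.041941498328593445 5.9526848695097785 hole [0.57068415 0.08694147]
row [0.0759 0.0523 0.0314] turn 0.002 at [0.5265 0.0068 0.206 ] yaw 5.75 F [-0.3  0.7 -0.6] w 0.0 t 15.9833
```

Knife unchanged and flush. Now I'll move above the knob.

```bash
python3 -m jog '[[0.0377,0.026,0.01,0,1],[0.0759,0.0523,0.025,0,1],[0.0759,0.0523,0.03,0,1],[0.0759,0.0523,0.03,0,1],[0.0759,0.0523,0.03,0,1],[0.0759,0.0523,0.03,0,1]]'; python3 -c "
from h import *
to(.571,.0877,.152,5.7)"
```

```text
time_s: 16.48
tool_pos: [0.5691, 0.0861, 0.1731]
ee_rot: [-2.109, -2.328, 0.002]
force: [0.7, -0.9, -0.1]
grip_width: 0.0002
gripper_force: 0.0
row [0.0014 0.0021 0.0211] turn -0.001 at [0.5691 0.0861 0.1731] yaw 5.66 F [ 0.7 -0.9 -0.1] w 0.0002 t 16.4833
```

```bash
python3 -m jog '[[0.001,0.001,0.006,0,1],[0.001,0.001,0.012,0,1],[0.001,0.001,0.018,0,1],[0.001,0.001,0.021,0,1],[0.001,0.001,0.022,0,1],[0.001,0.001,0.022,0,1]]'; python3 -m jog '[[0,0,0.002,0,1],[0,0,0.004,0,1],[0,0,0.006,0,1],[0,0,0.006,0,1],[0,0,0.006,0,1]]';python3 -m jog '[[0,0,0.002,0,1],[0,0,0.004,0,1],[0,0,0.005,0,1],[0,0,0.005,0,1],[0,0,0.005,0,1]]'
```

```text
time_s: 16.98
tool_pos: [0.5702, 0.088, 0.1513]
ee_rot: [-2.108, -2.329, 0.001]
force: [0.2, 0.0, -0.1]
grip_width: 0.0002
gripper_force: 0.0
time_s: 17.4
tool_pos: [0.5706, 0.0882, 0.1457]
ee_rot: [2.108, 2.329, 0.0]
force: [1.1, -1.4, 2.5]
grip_width: -0.0
gripper_force: 1.2
time_s: 17.82
tool_pos: [0.5705, 0.0882, 0.1406]
ee_rot: [2.108, 2.329, 0.0]
force: [0.8, -0.8, 3.4]
grip_width: -0.0001
gripper_force: 1.6
```

```bash
python3 -m jog '[[0,0,0.002,0,1],[0,0,0.003,0,1],[0,0,0.003,0,1],[0,0,0.003,0,1]]'; python3 -m jog '[[0,0,0.002,0,1],[0,0,0.004,0,1],[0,0,0.005,0,1],[0,0,0.005,0,1]]'; python3 -m jog '[[0,0,0.002,0,1],[0,0,0.004,0,1],[0,0,0.004,0,1],[0,0,0.004,0,1]]'
```

```text
time_s: 18.15
tool_pos: [0.5705, 0.0882, 0.1376]
ee_rot: [2.108, 2.329, -0.0]
force: [1.6, -2.0, 4.4]
grip_width: -0.0002
gripper_force: 1.9
time_s: 18.48
tool_pos: [0.5705, 0.0882, 0.1324]
ee_rot: [2.108, 2.329, -0.0]
force: [2.5, -1.3, 4.7]
grip_width: 0.0002
gripper_force: 2.3
time_s: 18.82
tool_pos: [0.5705, 0.0882, 0.1287]
ee_rot: [-2.108, -2.33, 0.0]
force: [2.1, -1.4, 5.6]
grip_width: 0.0001
gripper_force: 2.6
```

Travel is past 20 mm on the spring force alone, so the punch is in the hole. I'll go on to the stop.

```bash
python3 -m jog '[[0,0,0.002,0,1],[0,0,0.003,0,1],[0,0,0.004,0,1],[0,0,0.004,0,1]]'; python3 -m jog '[[0,0,0.001,0,1],[0,0,0.002,0,1],[0,0,0.002,0,1]]'
```

```text
time_s: 19.15
tool_pos: [0.5705, 0.0883, 0.1247]
ee_rot: [2.108, 2.33, 0.0]
force: [2.1, -1.2, 5.8]
grip_width: 0.0
gripper_force: 2.9
time_s: 19.4
tool_pos: [0.5706, 0.0883, 0.1239]
ee_rot: [-2.108, -2.329, -0.001]
force: [-6.6, -1.3, 27.3]
grip_width: -0.0002
gripper_force: 13.4
```

Bottom stop reached: TCP at 0.124 m and the force rose. Now I'll raise slowly and retreat.

```bash
python3 -m jog '[[0,0,-0.002,0,1],[0,0,-0.006,0,1],[0,0,-0.01,0,1],[0,0,-0.014,0,1],[0,0,-0.018,0,1],[0,0,-0.022,0,1],[0,0,-0.026,0,1],[0,0,-0.032,0,1],[0,0,-0.05,0,1],[0,0,-0.08,0,1]]'; python3 -m jog '[[0,-0.04,-0.02,0,1],[0,-0.08,-0.02,0,1],[0,-0.11,-0.02,0,1],[0,-0.11,-0.02,0,1],[0,-0.11,-0.02,0,1],[0,-0.11,-0.02,0,1],[0,-0.11,-0.02,0,1],[0,-0.11,-0.02,0,1]]'; python3 - <<'E'
from h import *
c=shot('side','s6');a=load('s3')
u,v=px(c,(.571,.088,.15));print('knob top height by depth',pt(c,u,v))
m=lambda f:cv2.resize(f[195:265,270:350,::-1],(400,350),interpolation=cv2.INTER_CUBIC)
cv2.imwrite('pics/f6.png',np.hstack([m(a['frame']),m(c['frame'])]))
E
```

```text
time_s: 20.23
tool_pos: [0.5685, 0.0882, 0.2012]
ee_rot: [-2.106, -2.328, 0.007]
force: [1.3, -0.2, 0.2]
grip_width: -0.0
gripper_force: 0.0
time_s: 20.9
tool_pos: [0.4616, 0.0772, 0.2225]
ee_rot: [2.108, 2.329, -0.002]
force: [0.1, 0.3, 0.2]
grip_width: 0.0002
gripper_force: 0.0
knob top height by depth [0.57004023 0.08619439 0.1515712 ]
```

View pics/f6.png

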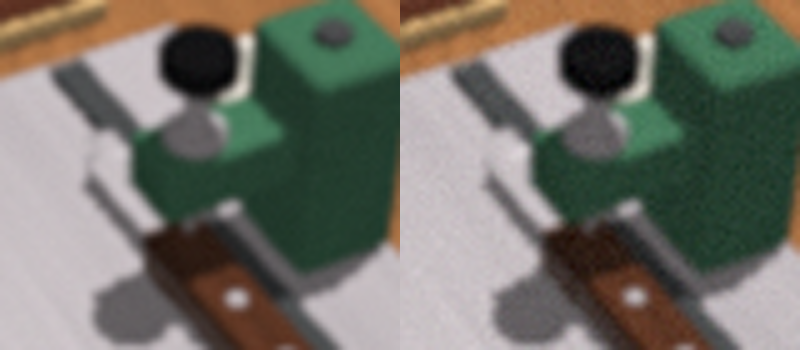

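The knob is back up at 0.15 m, and the knife is against the fence under the punch.

```bash
python3 -c "
from rig import arm
print(arm.close_job())"
```

```text
the job is handed in; nothing more can be done
None
```

The job is handed in: the knife lies flat along the fence with its hole under the punch, the knob went down to its stop and sprang back up, and nothing else was seen to have moved (no verdict was returned).

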